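# Sort full from empty stock tins on the salad counter

### The arm

A 6-joint arm with a two-finger parallel gripper is mounted at the origin on the work surface. World frame = base frame: x ahead of the robot, y to its left, z up, the work surface at z = 0. Lengths are in m, angles in rad, forces in N, time in s.
With the tool pointing down it reaches from about 0.35 to 0.775 m from the base axis. Payload 7.3 kg.
Tool frame: the origin (TCP) lies at the centre of the arm's flange, where the gripper is bolted on; the fingertips stand 178 mm ahead of it and the grasp point (between the pads) lies 159 mm ahead of it; x points along the fingers, y is the direction in which the jaws open and shut, and the axes are right-handed (so a half turn about x gives the same grasp; the last joint's range is limited). The gripper opens to 92 mm and grips with 3 to 60 N. Pads are 19 mm wide; open, the fingers measure 130 mm over their backs; the gripper's body (75 mm by 190 mm) begins 47 mm behind the grasp point.
Start: joints at [-1.428, 0.342, 1.524, -0, 1.275, -0.146], TCP at [0.15, -0.503, 0.405] pointing down, gripper open.
Joint ranges: [-2.53, 2.53], [-0.77, 2.02], [0.04, 2.7], [-1, 4.14], [0.28, 2.66], [-3.11, 3.11]. Speed limits (rad/s): [2.57, 2.57, 3.14, 3.14, 3.14, 3.14].

### API

Orientations are given as [roll, pitch, yaw] about the fixed x, y, z axes, in that order (R = Rz(yaw) Ry(pitch) Rx(roll)).
In Python, from cell import readout, cams, workorder gives the robot as it stands.
- The arm moves only by the shell command python3 -m inch 'ROWS' [FORCE]. ROWS is text: rows parted by semicolons, each of 5 numbers parted by spaces: the shift along the world's x, y, z in mm, then the turn about the world's z in rad, then the opening, from 0 (shut) to 1 (fully open). A call has 1 to 8 rows; each row shifts and turns the commanded pose from where the row before left it; what a row does not reach is not made up. A row lasts 1/12 s, in which the tool goes at most 41.7 mm and 7.16 degrees, less where a joint would pass 70% of its speed; a pose out of reach is approached as far as the arm can. A call is refused whole if a number of a shift passes 41.7 or a number of a turn 0.125, either way. A call with a gripper value outside its range is refused whole. The fingers move at their own pace and stop on an object; FORCE is the grip in N (left out, the last holds). Time passes only in rows, so rows that do not move let the fingers close. It gives the time, the measured TCP pose, the force and the opening at its end, in the units of the state.
- readout.observe(): the state, without advancing time (a new reading comes with each control period).
- cams.read_camera(name): name is "side" or "top" or "wrist"; returns a dict with "color" (384x512x3 uint8, red, green, blue), "fx", "fy", "cx", "cy" (pixels), "dist_coeffs" ([k1, k2, p1, p2, k3] as OpenCV has them; the pictures are not rectified), "world_to_cam" (4x4, takes a point from world to camera coordinates); the wrist camera has in their place "T_tool_cam" (4x4, takes a point from camera to tool coordinates, whose origin is the TCP and whose axes are the tool frame's). Camera axes: x right, y down, z forward; pixel columns grow to the right and rows downward; lengths in m; the calibration is good to about 2 mm. A picture is of the moment at which its call begins: read the wrist's pose just before it. There is no depth.
- workorder.hand_in(): hands the job in, once; it reports no verdict.
The state is a dict: "time": time; "qpos": joint angles; "qvel": joint speeds; "joint_efforts": joint torques, N m; "tool_pos": TCP position; "tool_rot": TCP orientation; "contact_force": force on the tool from outside, world axes, zero at the start; "torque": the same for the moment, N m; "opening": finger opening in m.
Only numpy, scipy, OpenCV 4.12 (cv2) and the standard library are available. Lean on these libraries where they do the work, as an engineer would, in place of code of your own. Each camera call takes 0.05 s, during which the arm holds its last target.

### The job

Lift the four look-alike stock tins to feel which are full and which are empty. Stand the full ones in the black serving pan and the empty ones in the orange wash-up tray, setting each down rather than dropping it, and keeping it upright. Leave the pepper mill, salt shaker, sauce bottle, vinegar jar and dip cup where they stand.

Things in the scene. Friction and masses are not known exactly. Their poses are not given: they have to be found in the camera images.
- tin_1_center (a point): closed square tin, 58 x 58 mm, 90 mm tall, steel sides with a white paper band and a flat green lid fixed shut; sides parallel to its x and y axes, z up; point at its centre, 45 mm above its base. All four look alike: an empty one weighs 70 to 95 g, a full one (solid block of stock inside) 255 to 370 g
- tin_2_center (a point): closed square tin, 58 x 58 mm, 90 mm tall, steel sides with a white paper band and a flat green lid fixed shut; sides parallel to its x and y axes, z up; point at its centre, 45 mm above its base. All four look alike: an empty one weighs 70 to 95 g, a full one (solid block of stock inside) 255 to 370 g
- tin_3_center (a point): closed square tin, 58 x 58 mm, 90 mm tall, steel sides with a white paper band and a flat green lid fixed shut; sides parallel to its x and y axes, z up; point at its centre, 45 mm above its base. All four look alike: an empty one weighs 70 to 95 g, a full one (solid block of stock inside) 255 to 370 g
- tin_4_center (a point): closed square tin, 58 x 58 mm, 90 mm tall, steel sides with a white paper band and a flat green lid fixed shut; sides parallel to its x and y axes, z up; point at its centre, 45 mm above its base. All four look alike: an empty one weighs 70 to 95 g, a full one (solid block of stock inside) 255 to 370 g
- tin_1: the same tin as tin_1_center; origin at the centre of its underside
- tin_2: the same tin as tin_2_center; origin at the centre of its underside
- tin_3: the same tin as tin_3_center; origin at the centre of its underside
- tin_4: the same tin as tin_4_center; origin at the centre of its underside
- serving_pan: fixed shallow open black serving pan, 210 mm (its x) by 130 mm (its y) outside, 28 mm high, wall and floor 4 mm thick; origin under its centre on the counter, z up. The full tins go in here, side by side along its length
- wash_tray: fixed shallow open orange wash-up tray, 210 mm (its x) by 130 mm (its y) outside, 28 mm high, wall and floor 4 mm thick; origin under its centre on the counter, z up. The empty tins go in here, side by side along its length
- pepper_mill: loose dark wooden pepper mill, 42 mm across, 100 mm tall, origin at the centre of its underside; bystander
- salt_shaker: loose glass salt shaker with metal top, 38 mm across, 74 mm tall, origin at the centre of its underside; bystander
- sauce_bottle: loose red sauce bottle, 44 mm across, 115 mm tall, origin at the centre of its underside; bystander
- vinegar_jar: loose amber glass vinegar jar with black cap, 40 mm across, 85 mm tall, origin at the centre of its underside; bystander
- dip_cup: loose white ceramic dip cup, 62 mm across, 40 mm tall, origin at the centre of its underside; bystander
Mind the look-alikes: they are no part of the job. What is shaped like the tin_1 but blue is not meant.

How it is judged:
By the outcome, as a careful person would: the job done as asked, in the order asked, and still so for the second after the job is handed in, with the robot touching nothing.
It also fails if it takes over 64 s, if anything falls off the work surface, if the arm or the gripper's body presses on something with over 40 N, if the wrist force passes 120 N, or if a joint passes its speed limit or range.

## Working session

There is one attempt and no reset: what is moved stays moved. The work goes in short steps, Python scripts to look and compute and a shell command to move; the robot and the scene stay as the last step left them, time stands still between calls to the robot, and variables do not carry over. Pictures are saved under pics/ and viewed, and the job is handed in when it is done.

```bash
ls; mkdir -p pics; python3 - <<'E'
from cell import readout,cams
import cv2
print(readout.observe())
for n in ["side","top","wrist"]:
    c=cams.read_camera(n)
    cv2.imwrite(f"pics/{n}0.png",cv2.cvtColor(c["color"],cv2.COLOR_RGB2BGR))
    print(n,{k:v for k,v in c.items() if k!="color"})
E
```

```text
pics
{'time': 0.0, 'qpos': array([-1.42800647e+00,  3.42727523e-01,  1.52504289e+00, -1.46632811e-05,
        1.27541044e+00, -1.46007557e-01]), 'qvel': array([-0.00042944, -0.0004191 , -0.00030482,  0.00046317, -0.00258538,
       -0.00038016]), 'joint_efforts': array([ 4.99551716e-04, -4.31238484e+01, -2.44220638e+01,  7.17783510e-02,
        5.58919518e-02, -1.54940858e-04]), 'tool_pos': array([ 0.14951474, -0.50310952,  0.40403323]), 'tool_rot': array([-1.70797562,  1.56920806,  1.72241873]), 'contact_force': array([0.82087712, 0.39712588, 0.31931482]), 'torque': array([ 0.00509724,  0.05765879, -0.05742759]), 'opening': 0.09204685375656257}
side {'fx': 416.4822785702223, 'fy': 416.4822785702223, 'cx': 252.12833376574324, 'cy': 192.12981501372423, 'dist_coeffs': array([-0.15461301,  0.        ,  0.        ,  0.        ,  0.        ]), 'world_to_cam': array([[-9.98376013e-01, -5.69660634e-02, -4.52364133e-04,
         4.54840291e-01],
       [-3.89582168e-02,  6.88524596e-01, -7.24165823e-01,
         6.76398047e-02],
       [ 4.15643400e-02, -7.22972163e-01, -6.89625737e-01,
    
[... 415 characters left out ...]
0587496 ,  0.47580182],
       [ 0.05837868, -0.02559073, -0.99796645,  1.04628404],
       [ 0.        ,  0.        ,  0.        ,  1.        ]])}
wrist {'fx': 312.9012642576195, 'fy': 312.9012642576195, 'cx': 258.45105611022876, 'cy': 191.3089677316027, 'dist_coeffs': array([-0.06319559,  0.        ,  0.        ,  0.        ,  0.        ]), 'T_tool_cam': array([[-5.01649956e-04, -2.63429042e-01,  9.64678645e-01,
         2.01649547e-02],
       [ 9.99999783e-01, -5.44266108e-04,  3.71392431e-04,
         1.50060116e-03],
       [ 4.27206339e-04,  9.64678622e-01,  2.63429258e-01,
        -7.14696487e-02],
       [ 0.00000000e+00,  0.00000000e+00,  0.00000000e+00,
         1.00000000e+00]])}
```

View pics/top0.png

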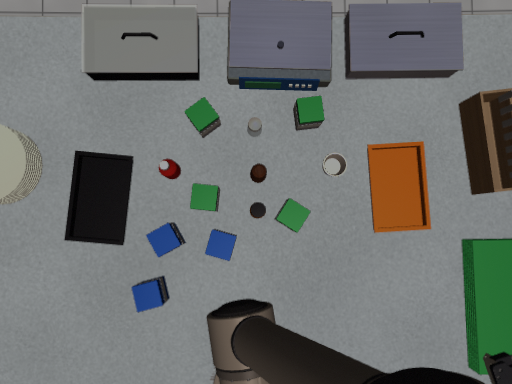

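View pics/side0.png

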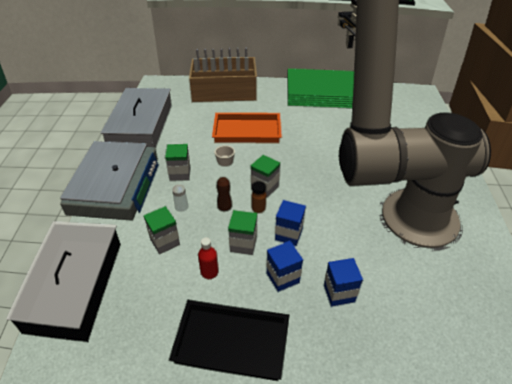

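View pics/wrist0.png

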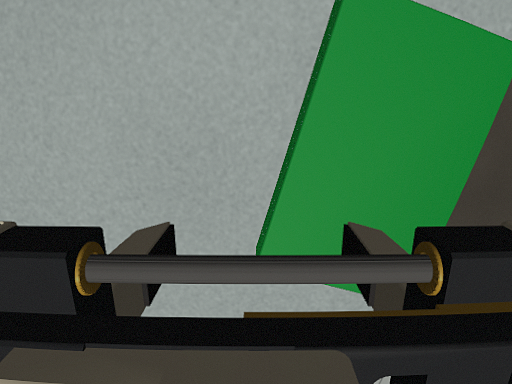

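The top view shows four green lids at about (202,113), (310,110), (204,197) and (293,214). The black pan is at (100,197) and the orange tray at (399,187). The blue tins are decoys. Next I'll measure these.

```bash
cat > h.py <<'E'
import numpy as np,cv2
from cell import readout,cams
from scipy.spatial.transform import Rotation as R
def ray(c,uv,z,T=None):
    K=np.array([[c["fx"],0,c["cx"]],[0,c["fy"],c["cy"]],[0,0,1]])
    p=cv2.undistortPoints(np.array(uv,float).reshape(-1,1,2),K,c["dist_coeffs"]).reshape(-1,2)
    if T is None: T=np.linalg.inv(c["world_to_cam"])
    d=np.c_[p,np.ones(len(p))]@T[:3,:3].T; o=T[:3,3]
    return (o+d*((z-o[2])/d[:,2])[:,None])[:,:2]
def blobs(c,mask,z,amin=150):
    out=[]
    cs,_=cv2.findContours(mask.astype(np.uint8)*255,cv2.RETR_EXTERNAL,cv2.CHAIN_APPROX_NONE)
    for k in cs:
        if cv2.contourArea(k)<amin: continue
        m=np.zeros(mask.shape,np.uint8); cv2.drawContours(m,[k],-1,1,-1)
        k2=k.reshape(-1,2)
        w=ray(c,k2,z)*1000
        r=cv2.minAreaRect(w.astype(np.float32))
        out.append((k2.mean(0).round(),np.round(r[0],1),np.round(r[1],1),round(r[2],1)))
    return out
def st():
    s=readout.observe(); return s
E
python3 - <<'E'
from h import *
c=cams.read_camera("top"); im=c["color"]; hsv=cv2.cvtColor(im,cv2.COLOR_RGB2HSV)
H,S,V=[hsv[...,i].astype(int) for i in range(3)]
print(im[113,202],im[197,100],im[187,399],im[240,222],hsv[113,202])
print("green");[print(*b) for b in blobs(c,(abs(H-hsv[113,202][0])<12)&(S>120)&(V>95),.09)]
print("blue");[print(*b) for b in blobs(c,(H>105)&(H<130)&(S>150)&(V>90),.09)]
print("orange");[print(*b) for b in blobs(c,(H<15)&(S>180)&(V>110),.028)]
print("black");[print(*b) for b in blobs(c,(V<45),.028)]
for n,uv,z in [("pepper",(259,172),.1),("salt",(254,123),.074),("sauce",(164,164),.115),("vin",(258,210),.085),("dip",(333,165),.04)]:print(n,ray(c,[uv],z)*1000)
b=cv2.cvtColor(im,cv2.COLOR_RGB2BGR)[80:250,60:440]
cv2.imwrite("pics/crop.png",cv2.resize(b,None,fx=2.1,fy=2.1))
E
```

```text
[ 39 111  53] [18 17 19] [156  79  22] [ 39  72 139] [ 66 165 111]
green
[492. 304.] [ 208.3 -551.2] [ 88.8 306. ] 87.2
[293. 215.] [425.  -92.4] [57.6 57.8] 56.6
[204. 197.] [470.4 116.3] [58.3 57.8] 83.3
[201. 114.] [668.  120.3] [58.  57.8] 36.1
[310. 109.] [ 677.2 -138.7] [58.2 58.2] 6.2
blue
[147. 296.] [245.9 247.4] [58.7 58. ] 13.5
[220. 245.] [358.4  78.3] [57.8 58.6] 73.6
[163. 240.] [372.5 210.8] [58. 59.] 28.6
orange
[398. 186.] [ 493.8 -366.6] [220.  140.5] 2.6
black
[499. 367.] [  45.8 -592. ] [66.4 70.9] 89.4
[341. 363.] [  44.  -239.6] [619.9 128.2] 73.2
[239. 309.] [199.6  39.1] [ 37.9 159.1] 9.9
[257. 210.] [439.3  -9.8] [34.9 34.9] 89.1
[ 99. 198.] [476.7 379.5] [141.8 220. ] 83.8
[476. 145.] [ 600.5 -565. ] [252.2  55. ] 5.8
[504. 137.] [ 611. -630.] [ 50.6 245.5] 87.5
[160.  68.] [791.1 246.5] [124.4 302.1] 23.5
[347.  44.] [ 860.  -246.1] [165.9  10.9] 0.6
pepper [[526.09754511 -14.10134526]]
salt [[647.94266805  -4.68945695]]
sauce [[545.38683101 203.20564297]]
vin [[437.80978103 -10.7843659 ]]
dip [[ 548.15943444 -200.4860061 ]]
```

View pics/crop.png

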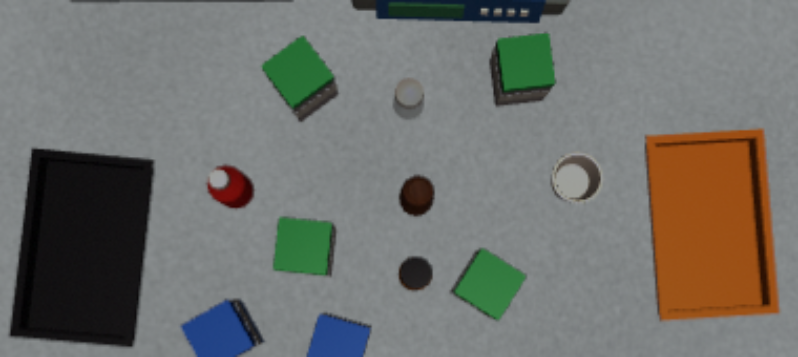

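The lid fits come out at 58 x 58 mm, so I trust them. Now I'll get the current jaw direction, the clearance to the appliances, and the moves to the first tin.

```bash
cat >> h.py <<'E'
def pose():
    s=readout.observe(); M=R.from_euler('xyz',s["tool_rot"]).as_matrix()
    yaw=np.degrees(np.arctan2(M[1,1],M[0,1]))
    return s,M,yaw
def rep(tgt=None,jaw=None):
    s,M,yaw=pose()
    g=s["tool_pos"]*1000+M[:,0]*159
    print("t %.2f grasp pt %s jaw %.1f q6 %.2f open %.1f F %s"%(s["time"],g.round(1),yaw,s["qpos"][5],s["opening"]*1000,s["contact_force"].round(2)))
    if tgt is not None: print("delta",(np.array(tgt)-g[:len(tgt)]).round(1))
    if jaw is not None:
        d=[(jaw-yaw+a+180)%360-180 for a in(0,180)]; print("turn rad",np.radians(d).round(3), "q6-turn?")
E
python3 - <<'E'
from h import *
rep([425,-92.4,200],-33.4); rep(None,56.6)
print(pose()[1].round(2))
c=cams.read_camera("top")
for uv in [(140,78),(275,90),(400,76)]: print(uv,ray(c,[uv],0)*1000,ray(c,[uv],.1)*1000)
E
```

```text
t 0.20 grasp pt [ 149.5 -503.   245.3] jaw -73.5 q6 -0.15 open 91.6 F [ 0.56  0.63 -0.53]
delta [275.5 410.6 -45.3]
turn rad [ 0.699 -2.443] q6-turn?
t 0.20 grasp pt [ 149.5 -503.   245.3] jaw -73.5 q6 -0.15 open 91.6 F [ 0.56  0.63 -0.53]
turn rad [ 2.27  -0.872] q6-turn?
[[-0.    0.28 -0.96]
 [ 0.   -0.96 -0.28]
 [-1.   -0.   -0.  ]]
(140, 78) [[784.88103515 286.08052835]] [[750.27066352 260.83417699]]
(275, 90) [[751.48890273 -62.14669284]] [[719.99281023 -54.91602986]]
(400, 76) [[ 785.14669225 -390.22292372]] [[ 750.51154441 -352.39460551]]
```

```bash
python3 -m inch '23 34 -4 0.058 0.85;23 34 -4 0.058 0.85;23 34 -4 0.058 0.85;23 34 -4 0.058 0.85;23 34 -4 0.058 0.85;23 34 -4 0.058 0.85;23 34 -4 0.058 0.85;23 34 -4 0.058 0.85' 25; python3 -m inch '23 34 -4 0.058 0.85;23 34 -4 0.058 0.85;23 34 -4 0.058 0.85;22 34 -4 0.058 0.85;0 0 0 0 0.85;0 0 0 0 0.85'; python3 -c "
from h import *
rep([425,-92.4,62],-33.4)"
```

```text
time: 0.92
tool_pos: [0.3341, -0.2294, 0.3728]
tool_rot: [1.598, 1.57, -0.788]
contact_force: [1.9, -0.4, -0.1]
opening: 0.0781
time: 1.42
tool_pos: [0.4252, -0.0933, 0.3564]
tool_rot: [-1.165, 1.57, 2.966]
contact_force: [-0.8, -0.5, -0.0]
opening: 0.0777
t 1.42 grasp pt [425.1 -93.3 197.4] jaw -33.3 q6 0.19 open 77.7 F [-0.79 -0.47 -0.03]
delta [-1.000e-01  9.000e-01 -1.354e+02]
turn rad [-2.00e-03  3.14e+00] q6-turn?
```

```bash
python3 -m inch '0 1 -30 0 0.85;0 0 -30 0 0.85;0 0 -30 0 0.85;0 0 -25 0 0.85;0 0 -15 0 0.85;0 0 -5 0 0.85;0 0 0 0 0.85;0 0 0 0 0'; python3 -m inch '0 0 0 0 0;0 0 0 0 0;0 0 0 0 0;0 0 0 0 0;0 0 0 0 0'; python3 -m inch '0 0 10 0 0;0 0 20 0 0;0 0 20 0 0;0 0 0 0 0;0 0 0 0 0;0 0 0 0 0;0 0 0 0 0'; python3 -c "
from h import *
rep([425,-92.4,62],-33.4)"
```

```text
time: 2.08
tool_pos: [0.4246, -0.0951, 0.2224]
tool_rot: [1.596, 1.57, -0.562]
contact_force: [0.1, 0.4, 0.1]
opening: 0.0749
time: 2.5
tool_pos: [0.4247, -0.0944, 0.2227]
tool_rot: [1.612, 1.569, -0.544]
contact_force: [-2.4, -1.2, 7.6]
opening: 0.0579
time: 3.08
tool_pos: [0.4241, -0.0941, 0.2707]
tool_rot: [-1.36, 1.569, 2.766]
contact_force: [0.9, 0.5, -3.6]
opening: 0.058
t 3.08 grasp pt [423.8 -93.9 111.7] jaw -33.6 q6 0.19 open 58.0 F [ 0.9   0.48 -3.62]
delta [  1.2   1.5 -49.7]
turn rad [ 3.000e-03 -3.139e+00] q6-turn?
```

```bash
for i in 1 2 3; do python3 -m inch '0 0 0 0 0;0 0 0 0 0' | grep force; done; python3 - <<'E'
from h import *
th=np.radians(-6.2); u=np.array([np.cos(th),np.sin(th)]); c=np.array([476.7,383])
print("pan slots",c+45*u,c-45*u)
c2=np.array([493.8,-371]); th=np.radians(3.2);u=np.array([np.cos(th),np.sin(th)])
print("tray slots",c2+45*u,c2-45*u)
rep([*(c-45*u),66],83.8)
E
```

```text
contact_force: [0.8, -0.5, -3.6]
contact_force: [0.4, 0.3, -3.4]
contact_force: [0.2, -0.6, -3.2]
pan slots [521.43679338 378.14002899] [431.96320662 387.85997101]
tray slots [ 538.72983439 -368.48803228] [ 448.87016561 -373.51196772]
t 3.58 grasp pt [424.6 -94.3 112.7] jaw -33.6 q6 0.19 open 58.2 F [ 0.15 -0.62 -3.24]
delta [  7.2 474.8 -46.7]
turn rad [ 2.049 -1.093] q6-turn?
```

```bash
python3 -m inch '0 0 30 0 0;0 0 30 0 0;0 10 20 -0.04 0;0 25 0 -0.06 0;1 30 0 -0.07 0;1 30 0 -0.07 0;1 30 0 -0.07 0;1 30 0 -0.07 0'; python3 -m inch '1 30 0 -0.07 0;1 30 0 -0.07 0;1 30 0 -0.07 0;0 30 0 -0.07 0;0 30 0 -0.07 0;0 30 0 -0.07 0;0 30 0 -0.07 0;0 30 0 -0.07 0';python3 -m inch '0 30 0 -0.07 0;0 30 0 -0.07 0;0 25 0 -0.07 0;0 15 0 -0.013 0;0 10 0 0 0;0 0 0 0 0;0 0 0 0 0;0 0 0 0 0'; python3 - <<'E'
from h import *
rep([432,388,66],83.8)
for n in["top","side"]:
    c=cams.read_camera(n);cv2.imwrite(f"pics/{n}1.png",cv2.cvtColor(c["color"],cv2.COLOR_RGB2BGR))
E
```

```text
time: 4.25
tool_pos: [0.4282, 0.0621, 0.3519]
tool_rot: [2.35, 1.57, -0.191]
contact_force: [0.3, 0.1, -3.0]
opening: 0.0578
time: 4.92
tool_pos: [0.4312, 0.3023, 0.3516]
tool_rot: [0.727, 1.57, -2.373]
contact_force: [0.9, 0.1, -3.1]
opening: 0.0583
time: 5.58
tool_pos: [0.4316, 0.4098, 0.3516]
tool_rot: [1.23, 1.57, -2.09]
contact_force: [-0.6, 0.3, -3.0]
opening: 0.0582
t 5.58 grasp pt [431.6 409.7 192.6] jaw -100.2 q6 2.38 open 58.2 F [-0.63  0.32 -3.04]
delta [   0.4  -21.7 -126.6]
turn rad [-3.071  0.07 ] q6-turn?
```

View pics/side1.png

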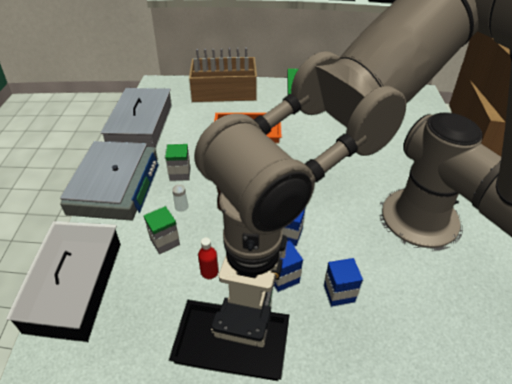

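View pics/top1.png

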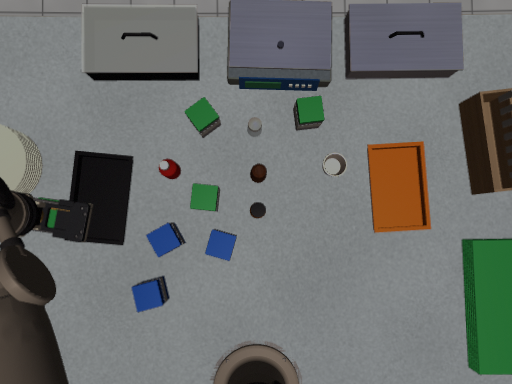

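The tin is held upright over the pan and 22 mm too far in y. I'll correct that and lower it gently.

```bash
python3 -m inch '0 -11 -10 0.035 0;0 -11 -25 0.035 0;0 0 -30 0 0;0 0 -25 0 0;0 0 -17 0 0;0 0 -8 0 0;0 0 -4 0 0;0 0 0 0 0'; python3 -m inch '0 0 -3 0 0;0 0 0 0 0;0 0 0 0 0;0 0 0 0 0';  python3 -c "
from h import *
rep([432,388,66],83.8)"
```

```text
time: 6.35
tool_pos: [0.4318, 0.3885, 0.2327]
tool_rot: [0.916, 1.57, -2.334]
contact_force: [1.0, 0.1, -3.1]
opening: 0.0581
time: 6.68
tool_pos: [0.4317, 0.3889, 0.2305]
tool_rot: [-2.495, 1.569, 0.538]
contact_force: [-0.1, 0.1, -3.4]
opening: 0.0577
t 6.68 grasp pt [431.9 389.   71.5] jaw -96.2 q6 2.28 open 57.7 F [-0.12  0.15 -3.38]
delta [ 0.1 -1.  -5.5]
turn rad [ 3.141 -0.   ] q6-turn?
```

```bash
python3 -m inch '0 0 -2 0 0;0 0 0 0 0;0 0 -2 0 0;0 0 0 0 0;0 0 0 0 0';  python3 -c "
from h import *
rep([432,388,66],83.8)"; python3 -m inch '0 0 -1 0 0;0 0 0 0 0;0 0 0 0 0'
```

```text
time: 7.1
tool_pos: [0.4316, 0.3889, 0.2267]
tool_rot: [-2.511, 1.57, 0.523]
contact_force: [-2.0, -0.4, 6.2]
opening: 0.0579
t 7.10 grasp pt [431.7 389.   67.7] jaw -96.2 q6 2.28 open 57.9 F [-1.96 -0.41  6.23]
delta [ 0.3 -1.  -1.7]
turn rad [ 3.141 -0.   ] q6-turn?
time: 7.35
tool_pos: [0.4315, 0.3888, 0.2267]
tool_rot: [-2.556, 1.569, 0.478]
contact_force: [-4.3, -2.8, 13.5]
opening: 0.058
```

```bash
python3 -m inch '0 0 0 0 0.75;0 0 0 0 0.75;0 0 0 0 0.75;0 0 5 0 0.8;0 0 20 0 0.8;0 0 35 0 0.8;0 0 35 0 0.8;0 0 35 0 0.8'; python3 -m inch '2 -10 0 0.08 0.85;2 -20 0 0.1 0.85;3 -20 0 0.1 0.85;3 -20 0 0.1 0.85;3 -20 0 0.1 0.85;3 -20 0 0.1 0.85;3 -20 0 0.1 0.85;3 -20 0 0.1 0.85'; python3 -m inch '3 -20 0 0.1 0.85;3 -20 0 0.1 0.85;3 -20 0 0.1 0.85;3 -20 0 0.1 0.85;3 -20 0 0.1 0.85;2 -20 0 0.1 0.85;0 -3 0 0.1 0.85;0 0 0 0.08 0.85';python3 -m inch '0 0 0 0 0.85;0 0 0 0 0.85'; python3 - <<'E'
from h import *
rep([470.4,116.3,62],-6.7)
for n in["side"]:
    c=cams.read_camera(n);cv2.imwrite(f"pics/{n}2.png",cv2.cvtColor(c["color"],cv2.COLOR_RGB2BGR))
E
```

```text
time: 8.02
tool_pos: [0.4314, 0.3886, 0.3562]
tool_rot: [0.763, 1.57, -2.487]
contact_force: [0.8, 0.4, -0.3]
opening: 0.0736
time: 8.68
tool_pos: [0.4536, 0.2378, 0.355]
tool_rot: [2.485, 1.571, 0.02]
contact_force: [-0.2, -0.4, -0.5]
opening: 0.0782
time: 9.35
tool_pos: [0.4708, 0.1144, 0.355]
tool_rot: [1.132, 1.57, -0.555]
contact_force: [0.5, 0.2, 0.3]
opening: 0.0781
time: 9.52
tool_pos: [0.4706, 0.1157, 0.3549]
tool_rot: [1.909, 1.57, 0.216]
contact_force: [0.7, 0.4, 0.4]
opening: 0.0779
t 9.52 grasp pt [470.6 115.7 195.9] jaw -7.0 q6 0.20 open 77.9 F [0.73 0.35 0.41]
delta [  -0.2    0.6 -133.9]
turn rad [ 0.005 -3.137] q6-turn?
```

View pics/side2.png

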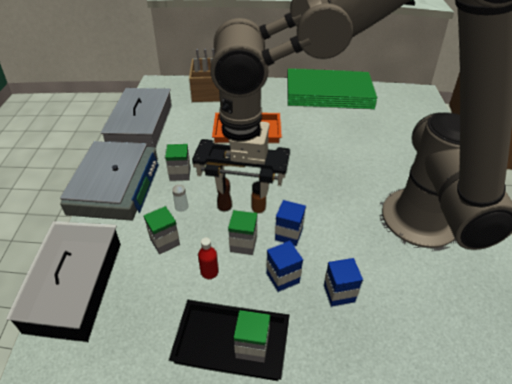

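The first tin stands upright in the right part of the pan at about (252,335) in the side view. Now I'll grasp the second tin.

```bash
python3 -m inch '0 0 -30 0 0.85;0 0 -30 0 0.85;0 0 -30 0 0.85;0 0 -24 0 0.85;0 0 -15 0 0.85;0 0 -4 0 0.85;0 0 0 0 0.85;0 0 0 0 0'; python3 -m inch '0 0 0 0 0;0 0 0 0 0;0 0 0 0 0;0 0 0 0 0;0 0 0 0 0'; python3 -m inch '0 0 10 0 0;0 0 20 0 0;0 0 20 0 0;0 0 0 0 0;0 0 0 0 0;0 0 0 0 0;0 0 0 0 0';for i in 1 2 3; do python3 -m inch '0 0 0 0 0;0 0 0 0 0' | grep force; done; python3 -c "
from h import *
rep([521.4,378,66],83.8);rep([448.9,-373.5,66],-86.8)"
```

```text
time: 10.23
tool_pos: [0.4709, 0.116, 0.2224]
tool_rot: [1.777, 1.57, 0.087]
contact_force: [-0.1, 0.4, 0.4]
opening: 0.0748
time: 10.65
tool_pos: [0.4709, 0.1158, 0.2228]
tool_rot: [1.79, 1.569, 0.1]
contact_force: [-0.4, 1.4, 6.2]
opening: 0.0581
time: 11.23
tool_pos: [0.47, 0.1157, 0.2707]
tool_rot: [-1.344, 1.569, -3.033]
contact_force: [-1.4, -1.0, -3.6]
opening: 0.0579
contact_force: [0.9, -0.2, -2.7]
contact_force: [-0.0, 0.9, -2.3]
contact_force: [0.4, 0.1, -2.7]
t 11.73 grasp pt [470.5 115.7 112.7] jaw -6.8 q6 0.20 open 58.2 F [ 0.39  0.14 -2.75]
delta [ 50.9 262.3 -46.7]
turn rad [ 1.582 -1.56 ] q6-turn?
t 11.73 grasp pt [470.5 115.7 112.7] jaw -6.8 q6 0.20 open 58.2 F [ 0.39  0.14 -2.75]
delta [ -21.6 -489.2  -46.7]
turn rad [-1.396  1.746] q6-turn?
```

```bash
python3 -m inch '0 0 30 0 0;0 0 40 0 0;0 0 30 0 0;3 10 0 -0.11 0;4 20 0 -0.11 0;4 20 0 -0.11 0;4 20 0 -0.11 0;4 20 0 -0.11 0'; python3 -m inch '4 20 0 -0.11 0;4 20 0 -0.11 0;4 20 0 -0.11 0;4 20 0 -0.11 0;4 20 0 -0.11 0;4 20 0 -0.11 0;4 20 0 -0.11 0;4 20 0 -0.11 0'; python3 -m inch '0 20 0 -0.11 0;0 12 0 -0.02 0;0 0 0 0 0;0 0 0 0 0;0 0 0 0 0'; python3 -c "
from h import *
rep([521.4,378,66],83.8)"
```

```text
time: 12.4
tool_pos: [0.4895, 0.2066, 0.3718]
tool_rot: [1.744, 1.571, -0.502]
contact_force: [0.5, 0.0, -2.6]
opening: 0.0579
time: 13.07
tool_pos: [0.5216, 0.3667, 0.3714]
tool_rot: [0.67, 1.57, -2.455]
contact_force: [1.0, -0.0, -2.5]
opening: 0.058
time: 13.48
tool_pos: [0.5216, 0.3971, 0.3714]
tool_rot: [1.113, 1.57, -2.136]
contact_force: [1.4, -0.4, -2.3]
opening: 0.0575
t 13.48 grasp pt [521.5 396.9 212.4] jaw -96.2 q6 2.21 open 57.5 F [ 1.36 -0.42 -2.3 ]
delta [-1.000e-01 -1.890e+01 -1.464e+02]
turn rad [ 3.141e+00 -1.000e-03] q6-turn?
```

```bash
python3 -m inch '0 -9 -20 0 0;0 -10 -30 0 0;0 0 -35 0 0;0 0 -25 0 0;0 0 -15 0 0;0 0 -10 0 0;0 0 -5 0 0;0 0 0 0 0'; python3 -m inch '0 0 -2 0 0;0 0 0 0 0;0 0 -2 0 0;0 0 0 0 0;0 0 0 0 0';  python3 -c "
from h import *
rep([521.4,378,66],83.8)"
```

```text
time: 14.15
tool_pos: [0.5217, 0.3782, 0.2313]
tool_rot: [0.788, 1.57, -2.462]
contact_force: [0.1, 0.1, -2.6]
opening: 0.058
time: 14.57
tool_pos: [0.5215, 0.3788, 0.2282]
tool_rot: [-2.645, 1.57, 0.389]
contact_force: [0.3, -0.0, -3.1]
opening: 0.0575
t 14.57 grasp pt [521.6 378.9  69.2] jaw -96.2 q6 2.19 open 57.5 F [ 0.25 -0.03 -3.1 ]
delta [-0.2 -0.9 -3.2]
turn rad [ 3.141 -0.   ] q6-turn?
```

```bash
python3 -m inch '0 0 -1 0 0;0 0 0 0 0;0 0 -1.5 0 0;0 0 0 0 0;0 0 0 0 0';  python3 -c "
from h import *
rep([521.4,378,66],83.8)"
```

```text
time: 14.98
tool_pos: [0.5214, 0.3788, 0.2268]
tool_rot: [-2.811, 1.57, 0.223]
contact_force: [-3.1, -1.1, 7.5]
opening: 0.058
t 14.98 grasp pt [521.5 378.8  67.8] jaw -96.2 q6 2.19 open 58.0 F [-3.11 -1.15  7.47]
delta [-0.1 -0.8 -1.8]
turn rad [ 3.141 -0.   ] q6-turn?
```

```bash
python3 -m inch '0 0 0 0 0.75;0 0 0 0 0.75;0 0 0 0 0.75;0 0 5 0 0.8;0 0 20 0 0.8;0 0 35 0 0.8;0 0 35 0 0.8;0 0 35 0 0.8'; python3 -m inch '6 -10 0 0.03 0.85;13 -23 0 0.06 0.85;13 -23 0 0.06 0.85;13 -23 0 0.06 0.85;13 -23 0 0.06 0.85;13 -23 0 0.06 0.85;13 -23 0 0.06 0.85;13 -23 0 0.06 0.85'; python3 -m inch '13 -23 0 0.06 0.85;13 -23 0 0.06 0.85;13 -23 0 0.06 0.85;10 -18 0 0.06 0.85;0 0 0 0.05 0.85;0 0 0 0 0.85;0 0 0 0 0.85'; python3 - <<'E'
from h import *
rep([668,120.3,62],-53.9)
for n in["side","top"]:
    c=cams.read_camera(n);cv2.imwrite(f"pics/{n}3.png",cv2.cvtColor(c["color"],cv2.COLOR_RGB2BGR))
E
```

```text
time: 15.65
tool_pos: [0.5214, 0.3787, 0.3568]
tool_rot: [0.741, 1.57, -2.509]
contact_force: [1.3, -0.0, 0.5]
opening: 0.0736
time: 16.32
tool_pos: [0.6191, 0.2066, 0.3556]
tool_rot: [2.686, 1.57, -0.111]
contact_force: [0.4, -0.2, 0.1]
opening: 0.0781
time: 16.9
tool_pos: [0.6675, 0.1207, 0.3553]
tool_rot: [-1.301, 1.571, 2.47]
contact_force: [-0.4, 0.2, 0.2]
opening: 0.0782
t 16.90 grasp pt [667.5 120.7 196.3] jaw -53.9 q6 1.01 open 78.2 F [-0.44  0.23  0.22]
delta [   0.5   -0.4 -134.3]
turn rad [ 0.    -3.141] q6-turn?
```

View pics/side3.png

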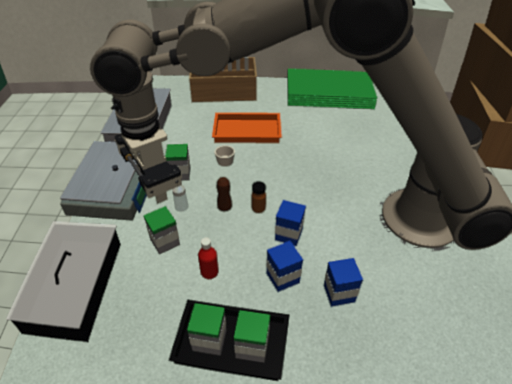

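View pics/top3.png

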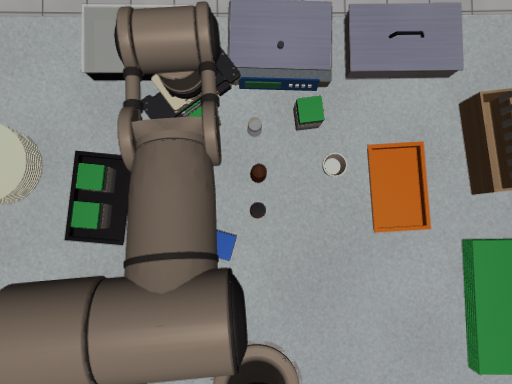

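The jaw direction of −54° would put the gripper body near the centre appliance, so I'll turn it 90° to 36°, which is clear.

```bash
python3 -m inch '0 0 0 0.12 0.85;0 0 0 0.12 0.85;0 0 0 0.12 0.85;0 0 0 0.12 0.85;0 0 0 0.12 0.85;0 0 0 0.12 0.85;0 0 0 0.12 0.85;0 0 0 0.12 0.85'; python3 -m inch '0 0 0 0.12 0.85;0 0 0 0.12 0.85;0 0 0 0.12 0.85;0 0 0 0.12 0.85;0 0 0 0.12 0.85;0 0 0 0.01 0.85;0 0 0 0 0.85;0 0 0 0 0.85'; python3 - <<'E'
from h import *
rep([668,120.3,62],36.1)
for n in["side"]:
    c=cams.read_camera(n);cv2.imwrite(f"pics/{n}4.png",cv2.resize(cv2.cvtColor(c["color"],cv2.COLOR_RGB2BGR)[50:300,0:320],None,fx=2.3,fy=2.3))
E
```

```text
time: 17.67
tool_pos: [0.6672, 0.1218, 0.3555]
tool_rot: [1.676, 1.571, 0.132]
contact_force: [0.1, -0.1, 1.3]
opening: 0.0779
time: 18.33
tool_pos: [0.6674, 0.1213, 0.3554]
tool_rot: [1.344, 1.571, 0.402]
contact_force: [-0.8, 0.5, 0.3]
opening: 0.0781
t 18.33 grasp pt [667.4 121.3 196.4] jaw 36.0 q6 -0.56 open 78.1 F [-0.82  0.54  0.27]
delta [   0.6   -1.  -134.4]
turn rad [ 2.000e-03 -3.139e+00] q6-turn?
```

View pics/side4.png

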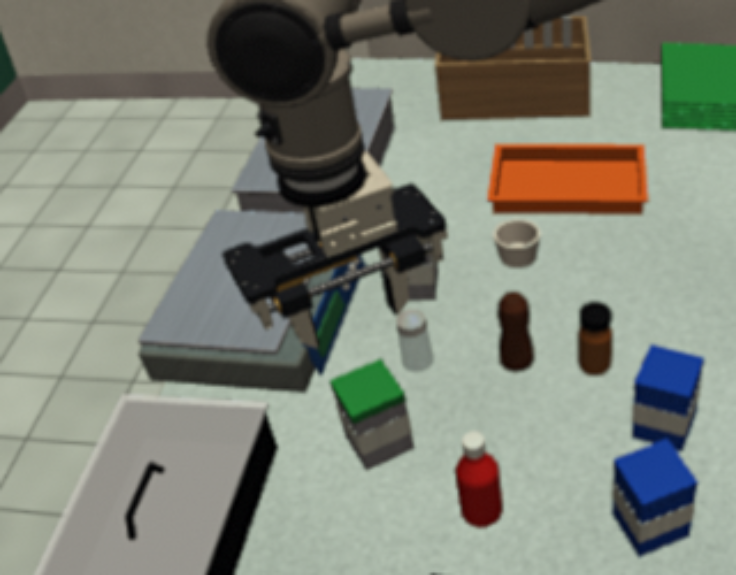

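```bash
python3 -m inch '0 -1 -25 0 0.85;0 0 -30 0 0.85;0 0 -30 0 0.85;0 0 -24 0 0.85;0 0 -15 0 0.85;0 0 -9 0 0.85;0 0 0 0 0.85;0 0 0 0 0'; python3 -m inch '0 0 0 0 0;0 0 0 0 0;0 0 0 0 0;0 0 0 0 0;0 0 0 0 0'; python3 -m inch '0 0 10 0 0;0 0 20 0 0;0 0 20 0 0;0 0 0 0 0;0 0 0 0 0;0 0 0 0 0;0 0 0 0 0';for i in 1 2 3; do python3 -m inch '0 0 0 0 0;0 0 0 0 0' | grep force; done; python3 -c "
from h import *
rep([448.9,-373.5,66],-86.8);rep([538.7,-368.5,66],93.2)"
```

```text
time: 19.05
tool_pos: [0.6678, 0.1198, 0.2227]
tool_rot: [1.075, 1.57, 0.134]
contact_force: [-0.3, 0.3, -0.1]
opening: 0.0748
time: 19.47
tool_pos: [0.668, 0.1198, 0.2238]
tool_rot: [1.03, 1.568, 0.09]
contact_force: [0.1, 0.9, 6.7]
opening: 0.058
time: 20.05
tool_pos: [0.6671, 0.1197, 0.2708]
tool_rot: [-2.149, 1.568, -3.089]
contact_force: [-0.4, -0.2, -1.9]
opening: 0.0579
contact_force: [-0.1, 0.2, -0.6]
contact_force: [-0.1, 0.5, -0.9]
contact_force: [-0.6, -0.7, -0.4]
t 20.55 grasp pt [667.6 119.8 113.2] jaw 36.2 q6 -0.57 open 57.9 F [-0.58 -0.75 -0.42]
delta [-218.7 -493.3  -47.2]
turn rad [-2.146  0.996] q6-turn?
t 20.55 grasp pt [667.6 119.8 113.2] jaw 36.2 q6 -0.57 open 57.9 F [-0.58 -0.75 -0.42]
delta [-128.9 -488.3  -47.2]
turn rad [ 0.996 -2.146] q6-turn?
```

```bash
python3 -m inch '0 0 30 0 0;0 0 40 0 0;0 0 30 0 0;-10 -18 0 0.05 0;-11 -25 0 0.05 0;-11 -25 0 0.05 0;-11 -25 0 0.05 0;-11 -25 0 0.05 0'; python3 -m inch '-11 -25 0 0.05 0;-11 -25 0 0.05 0;-11 -25 0 0.05 0;-11 -25 0 0.05 0;-11 -25 0 0.05 0;-11 -25 0 0.05 0;-11 -25 0 0.05 0;-11 -25 0 0.05 0'; python3 -m inch '-11 -25 0 0.05 0;-11 -25 0 0.05 0;-11 -25 0 0.05 0;-11 -25 0 0.05 0;-11 -25 0 0.05 0;0 0 0 0.05 0;0 0 0 0 0;0 0 0 0 0'; python3 - <<'E'
from h import *
rep([448.9,-373.5,66],93.2)
for n in["side","top"]:
    c=cams.read_camera(n);cv2.imwrite(f"pics/{n}5.png",cv2.cvtColor(c["color"],cv2.COLOR_RGB2BGR))
E
```

```text
time: 21.22
tool_pos: [0.6128, 0.0009, 0.3724]
tool_rot: [0.592, 1.57, -0.095]
contact_force: [0.2, -0.7, -0.6]
opening: 0.0582
time: 21.88
tool_pos: [0.5248, -0.1994, 0.3725]
tool_rot: [-0.045, 1.57, -0.332]
contact_force: [0.4, -0.3, -0.8]
opening: 0.0577
time: 22.55
tool_pos: [0.4704, -0.3232, 0.3723]
tool_rot: [1.185, 1.57, 1.193]
contact_force: [-0.1, 0.4, -0.8]
opening: 0.0578
t 22.55 grasp pt [ 470.5 -323.2  213.3] jaw 90.5 q6 -2.32 open 57.8 F [-0.07  0.39 -0.83]
delta [ -21.6  -50.3 -147.3]
turn rad [ 0.048 -3.094] q6-turn?
```

View pics/side5.png

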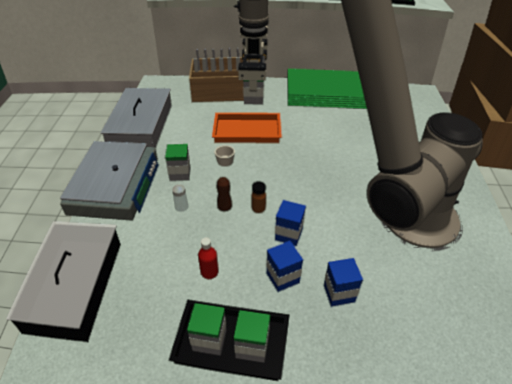

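View pics/top5.png

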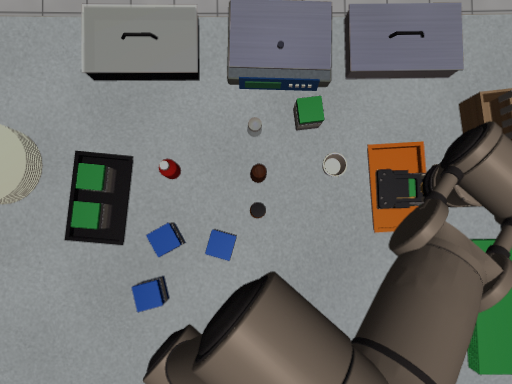

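```bash
python3 -m inch '-11 -25 0 0.024 0;-11 -25 -20 0.024 0;0 0 -30 0 0;0 0 -35 0 0;0 0 -28 0 0;0 0 -15 0 0;0 0 -8 0 0;0 0 0 0 0'; python3 -m inch '0 0 -4 0 0;0 0 0 0 0;0 0 -3 0 0;0 0 0 0 0;0 0 0 0 0';  python3 -c "
from h import *
rep([448.9,-373.5,66],93.2)"
```

```text
time: 23.32
tool_pos: [0.4487, -0.3723, 0.2346]
tool_rot: [2.222, 1.567, 2.281]
contact_force: [-1.0, 0.5, -0.7]
opening: 0.0582
time: 23.73
tool_pos: [0.4487, -0.3733, 0.2299]
tool_rot: [-0.816, 1.57, -0.758]
contact_force: [-0.2, -0.1, -0.5]
opening: 0.0578
t 23.73 grasp pt [ 448.8 -373.4   70.9] jaw 93.3 q6 -2.45 open 57.8 F [-0.19 -0.14 -0.48]
delta [ 0.1 -0.1 -4.9]
turn rad [-2.000e-03  3.139e+00] q6-turn?
```

```bash
python3 -m inch '0 0 -2 0 0;0 0 0 0 0;0 0 -1 0 0;0 0 0 0 0;0 0 0 0 0';  python3 -m inch '0 0 -1 0 0;0 0 0 0 0;0 0 0 0 0'; python3 -c "
from h import *
rep([448.9,-373.5,66],93.2)"
```

```text
time: 24.15
tool_pos: [0.4486, -0.3735, 0.2277]
tool_rot: [-0.868, 1.569, -0.81]
contact_force: [-1.8, 0.7, 10.1]
opening: 0.0577
time: 24.4
tool_pos: [0.4486, -0.3735, 0.2277]
tool_rot: [-0.851, 1.569, -0.792]
contact_force: [-3.0, 2.8, 17.2]
opening: 0.058
t 24.40 grasp pt [ 448.9 -373.7   68.7] jaw 93.3 q6 -2.45 open 58.0 F [-3.04  2.81 17.19]
delta [ 0.   0.2 -2.7]
turn rad [-2.000e-03  3.139e+00] q6-turn?
```

```bash
python3 -m inch '0 0 0 0 0.75;0 0 0 0 0.75;0 0 0 0 0.75;0 0 5 0 0.8;0 0 20 0 0.8;0 0 35 0 0.8;0 0 35 0 0.8;0 0 35 0 0.8'; python3 -m inch '12 13 0 0.01 0.85;24 25 0 0.01 0.85;24 25 0 0.01 0.85;24 25 0 0.01 0.85;24 25 0 0.01 0.85;24 25 0 0 0.85;24 25 0 0 0.85;24 25 0 0 0.85'; python3 -m inch '24 25 0 0 0.85;24 22 0 0 0.85;0 0 0 0 0.85;0 0 0 0 0.85;0 0 0 0 0.85'; python3 - <<'E'
from h import *
rep([677.2,-138.7,62],96.2)
for n in["side","top"]:
    c=cams.read_camera(n);cv2.imwrite(f"pics/{n}6.png",cv2.cvtColor(c["color"],cv2.COLOR_RGB2BGR))
E
```

```text
time: 25.07
tool_pos: [0.4484, -0.3731, 0.3565]
tool_rot: [2.188, 1.569, 2.247]
contact_force: [0.6, -0.7, -0.5]
opening: 0.0733
time: 25.73
tool_pos: [0.6295, -0.1838, 0.3553]
tool_rot: [2.448, 1.57, 2.556]
contact_force: [0.6, -0.6, 0.3]
opening: 0.078
time: 26.15
tool_pos: [0.6763, -0.1384, 0.3548]
tool_rot: [3.08, 1.57, -3.095]
contact_force: [-0.3, -0.8, -0.4]
opening: 0.0786
t 26.15 grasp pt [ 676.1 -138.4  195.8] jaw 96.2 q6 -1.99 open 78.6 F [-0.32 -0.77 -0.4 ]
delta [   1.1   -0.3 -133.8]
turn rad [-0.     3.141] q6-turn?
```

View pics/side6.png

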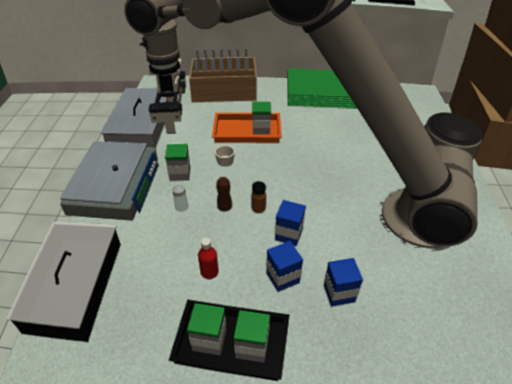

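View pics/top6.png

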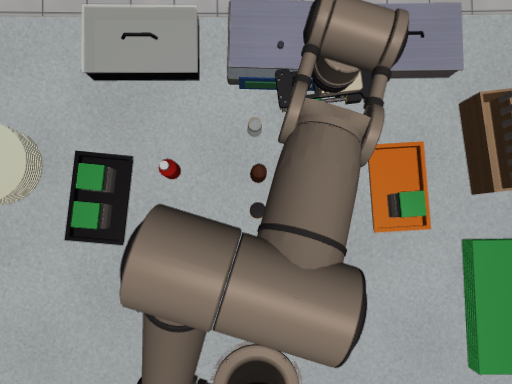

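```bash
python3 -m inch '1 0 -25 0 0.85;0 0 -30 0 0.85;0 0 -30 0 0.85;0 0 -24 0 0.85;0 0 -15 0 0.85;0 0 -8 0 0.85;0 0 0 0 0.85;0 0 0 0 0'; python3 -m inch '0 0 0 0 0;0 0 0 0 0;0 0 0 0 0;0 0 0 0 0;0 0 0 0 0'; python3 -m inch '0 0 10 0 0;0 0 20 0 0;0 0 20 0 0;0 0 0 0 0;0 0 0 0 0;0 0 0 0 0;0 0 0 0 0';for i in 1 2 3; do python3 -m inch '0 0 0 0 0;0 0 0 0 0' | grep force; done; python3 -c "
from h import *
rep([538.7,-370.5,66],93.2)"
```

```text
time: 26.92
tool_pos: [0.6775, -0.1391, 0.224]
tool_rot: [-0.344, 1.57, -0.237]
contact_force: [0.6, -0.2, 0.7]
opening: 0.0746
time: 27.33
tool_pos: [0.6779, -0.1384, 0.2248]
tool_rot: [-0.422, 1.568, -0.313]
contact_force: [-1.4, -0.6, 5.7]
opening: 0.0578
time: 27.92
tool_pos: [0.6771, -0.1381, 0.2717]
tool_rot: [2.683, 1.568, 2.791]
contact_force: [-0.2, 0.3, -1.5]
opening: 0.0578
contact_force: [0.6, 0.4, -1.7]
contact_force: [-0.4, 1.0, -0.7]
contact_force: [0.6, -0.5, -1.1]
t 28.42 grasp pt [ 677.6 -138.2  114.2] jaw 96.2 q6 -1.99 open 57.7 F [ 0.6  -0.51 -1.06]
delta [-138.9 -232.3  -48.2]
turn rad [-0.052  3.089] q6-turn?
```

```bash
python3 -m inch '0 0 30 0 0;0 0 40 0 0;0 0 30 0 0;-7 -12 0 -0.005 0;-14 -23 0 -0.005 0;-14 -23 0 -0.005 0;-14 -23 0 -0.005 0;-14 -23 0 -0.005 0'; python3 -m inch '-14 -23 0 -0.005 0;-14 -23 0 -0.005 0;-14 -23 0 -0.005 0;-14 -23 0 -0.005 0;-14 -23 0 -0.005 0;-6 -13 0 -0.002 0;0 0 0 0 0;0 0 0 0 0';python3 -m inch '0 0 0 0 0;0 0 0 0 0'|grep force;python3 -m inch '0 0 0 0 0;0 0 0 0 0'|grep force; python3 -c "
from h import *
rep([538.7,-370.5,66],93.2)"
```

```text
time: 29.08
tool_pos: [0.6136, -0.2432, 0.3729]
tool_rot: [2.596, 1.57, 2.68]
contact_force: [0.1, 0.2, -1.3]
opening: 0.058
time: 29.75
tool_pos: [0.5383, -0.3707, 0.3729]
tool_rot: [1.39, 1.57, 1.445]
contact_force: [-0.4, 1.0, -1.3]
opening: 0.0576
contact_force: [-0.4, -0.0, -1.3]
contact_force: [0.3, -0.1, 0.5]
t 30.08 grasp pt [ 539.1 -369.3  214.3] jaw 93.3 q6 -2.35 open 57.8 F [ 0.34 -0.1   0.55]
delta [  -0.4   -1.2 -148.3]
turn rad [-2.00e-03  3.14e+00] q6-turn?
```

Averaged, this one reads about −1 N, so it is empty. Lowering it.

```bash
python3 -m inch '0 -1 -25 0 0;0 0 -35 0 0;0 0 -35 0 0;0 0 -25 0 0;0 0 -13 0 0;0 0 -7 0 0;0 0 0 0 0'; python3 -m inch '0 0 -2 0 0;0 0 0 0 0;0 0 -2 0 0;0 0 0 0 0;0 0 0 0 0';  python3 -c "
from h import *
rep([538.7,-370.5,66],93.2)"
```

```text
time: 30.67
tool_pos: [0.5385, -0.3707, 0.2315]
tool_rot: [2.317, 1.568, 2.374]
contact_force: [-0.1, 0.5, -1.4]
opening: 0.0578
time: 31.08
tool_pos: [0.5386, -0.3713, 0.2299]
tool_rot: [-0.717, 1.57, -0.661]
contact_force: [-0.4, 0.2, 0.1]
opening: 0.0578
t 31.08 grasp pt [ 538.7 -371.4   70.9] jaw 93.2 q6 -2.35 open 57.8 F [-0.4   0.2   0.06]
delta [-0.   0.9 -4.9]
turn rad [-0.     3.141] q6-turn?
```

```bash
python3 -m inch '0 0 -1 0 0;0 0 0 0 0;0 0 -1 0 0;0 0 0 0 0;0 0 0 0 0';python3 -c "
from h import *
rep()"
```

```text
time: 31.5
tool_pos: [0.5386, -0.3714, 0.2288]
tool_rot: [-0.775, 1.569, -0.719]
contact_force: [-2.4, 1.8, 9.2]
opening: 0.0584
t 31.50 grasp pt [ 538.8 -371.5   69.8] jaw 93.2 q6 -2.35 open 58.4 F [-2.43  1.77  9.16]
```

```bash
python3 -m inch '0 0 0 0 0.75;0 0 0 0 0.75;0 0 0 0 0.75;0 0 5 0 0.8;0 0 20 0 0.8;0 0 35 0 0.8;0 0 35 0 0.8;0 0 35 0 0.8'; python3 -m inch '-30 0 10 0 0.85;-30 -10 10 0 0.85;-30 -10 10 0 0.85;-30 -10 10 0 0.85;-30 -10 10 0 0.85;-30 -10 0 0 0.85;-30 -10 0 0 0.85;-30 -10 0 0 0.85'; python3 -m inch '-30 0 0 0 0.85;-30 0 0 0 0.85;-20 0 0 0 0.85;0 0 0 0 0.85;0 0 0 0 0.85'; python3 - <<'E'
from h import *
rep()
for n in["side","top"]:
    c=cams.read_camera(n);im=c["color"];cv2.imwrite(f"pics/{n}7.png",cv2.cvtColor(im,cv2.COLOR_RGB2BGR))
hsv=cv2.cvtColor(im,cv2.COLOR_RGB2HSV);H,S,V=[hsv[...,i].astype(int) for i in range(3)]
print("green");[print(*b) for b in blobs(c,(abs(H-66)<12)&(S>120)&(V>95),.094)]
print("blue");[print(*b) for b in blobs(c,(H>105)&(H<130)&(S>150)&(V>90),.09)]
print("orange");[print(*b) for b in blobs(c,(H<15)&(S>180)&(V>110),.028)]
E
```

```text
time: 32.17
tool_pos: [0.5384, -0.3711, 0.3586]
tool_rot: [2.252, 1.57, 2.309]
contact_force: [0.2, -1.3, 0.4]
opening: 0.0736
time: 32.83
tool_pos: [0.2971, -0.4414, 0.4078]
tool_rot: [-1.187, 1.57, -1.131]
contact_force: [0.3, -0.2, -0.3]
opening: 0.0778
time: 33.25
tool_pos: [0.2178, -0.4414, 0.4077]
tool_rot: [-0.826, 1.57, -0.772]
contact_force: [0.0, -0.1, -0.1]
opening: 0.078
t 33.25 grasp pt [ 217.9 -441.5  248.7] jaw 93.1 q6 -2.89 open 78.0 F [ 0.05 -0.06 -0.07]
green
[494. 359.] [  86.9 -548. ] [57.6 75.7] 0.1
[490. 329.] [ 155.  -541.4] [29.1 33.8] 89.3
[493. 273.] [ 281.6 -554.9] [ 89.5 156.2] 89.3
[ 85. 214.] [433.9 387.8] [56.8 57.3] 84.2
[412. 204.] [ 447.5 -373.8] [56.9 55.8] 3.3
[ 90. 176.] [521.9 377.9] [56.9 57.7] 83.6
[410. 165.] [ 537.7 -371.6] [57.8 55.6] 3.2
blue
[147. 296.] [245.8 247.4] [58.5 57.8] 13.5
[220. 245.] [358.4  78.5] [58.2 58.4] 73.2
[163. 240.] [372.5 210.8] [58. 59.] 28.6
orange
[398. 186.] [ 493.8 -366.6] [220.  140.5] 2.6
```

View pics/side7.png

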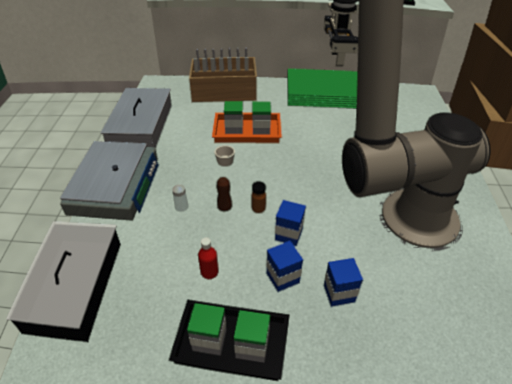

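View pics/top7.png

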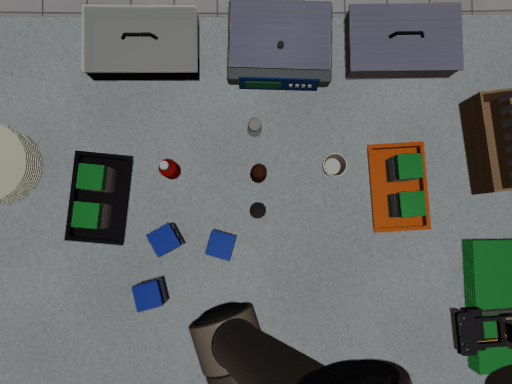

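The pictures show the four tins upright, two in each container, with lids at (90,176) and (85,214) in the pan and (410,165) and (412,204) in the tray. The bystanders and the blue tins are where they were.

```bash
python3 -c "
from cell import workorder
print(workorder.hand_in())"
```

```text
the job is handed in; nothing more can be done
None
```

I lifted all four green tins to weigh them, sorted them, and handed the job in at about 33 s of the 64 s allowed.

| Tin's starting spot, x / y (mm) | Pull when lifted | Verdict | Now in |
|---|---|---|---|
| 425 / −92 | about 3.3 N | full | black pan |
| 470 / 116 | about 2.6 N | full | black pan |
| 668 / 120 | about 0.7 N | empty | orange tray |
| 677 / −139 | about 1.1 N | empty | orange tray |

- **Set-down:** I lowered each tin until the wrist force showed contact, then released it. Contact readings before release were about 7 to 17 N.
- **Final check:** the last top and side pictures show two tins upright and side by side in each container, within about 2 mm of where I aimed. The blue tins measured unmoved. The five bystanders looked unmoved by eye. The arm was clear of everything.
- **Disagreements:** the fourth tin's readings were noisy, from −1.7 to +0.5 N, and its average sits slightly above the 0.93 N limit for an empty tin. It is still far below the 2.5 N minimum for a full one. The pan and tray outlines measured about 10 mm too large, which I put down to their visible outer walls. The tins have more clearance than that.

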